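# Switch on the lubricator and hold its priming knob down

### The job

Get the bench lubricator priming: take the key from its holder block, push it fully into the key switch on the control box and turn it clockwise to its stop, and leave it there. Then fit the loose knob on the D-shaped shaft, turned so that the flat in its bore matches the flat of the shaft, push it fully on, press it down against the spring to the bottom of its travel or close to it and keep pressing: finish while still holding the knob down with the gripper. Leave the steel block, the carton and the parts bin where they are.

Things in the scene. Friction and masses are not known exactly. Their poses are not given: they have to be found in the camera images.
- console: Control box of the lubricator, fixed on the bench: white with a dark top plate, 140 (x) x 240 (y) x 60 mm high, a flat level top. Origin: centre of its underside. At its own y = -65 mm the key switch stands on top, at y = +65 mm the shaft; a small round gauge 6 mm high lies between them.
- slot (a point): Centre of the mouth of the key slot, on top of the key switch: an upright round brass barrel, 31 mm across, standing 26 mm above the top of the box, so its mouth is 86 mm above the bench. The slot is 16 mm long (along this point's x) and 8 mm wide (along its y), 24 mm deep, and turns with the barrel.
- switch (a joint): Key switch angle in rad: 0 is off (slot along the box's x), it grows clockwise seen from above, and its stop (on) is at 1.15. It takes about 0.06 N m to turn and stays where it is left.
- key_grip (a point): Centre of the bow (grip) of the key, a plain black block 30 (x) x 10 (y) x 32 mm high with upright sides, to be gripped across its 10 mm. Below it is a round steel collar, 24 mm across, 4 mm thick, then the blade. Fully in, the collar rests on the barrel and the bow's centre is 20 mm above the slot's mouth. About 50 g. At the start the key stands upright in the holder, collar on its top, bow centre 50 mm above the bench.
- key_tip (a point): Foot of the key's straight steel blade, 40 mm below the centre of the bow. The blade is 14 (x) x 6 (y) mm, 20 mm long below the collar, its last 4 mm tapered; it may enter the slot either way round.
- holder: Holder block of the key, fixed: aluminium, 60 x 60 x 30 mm with an oblong hole through its middle in which the key stands. Origin: centre of its underside.
- knob_grip (a point): Centre of the grip bar of the loose black knob. The bar is 14 mm wide (y), 24 mm high, with parallel sides from x = -22 to +22 mm, and runs out to a pointed nose at x = +34 mm. It stands on a round skirt 48 mm across and 24 mm high, 48 mm in all. About 60 g. At the start the knob stands on the bench, bore down, this point 36 mm above the bench.
- knob_bore (a point): Centre of the bore's mouth on the knob's underside, 36 mm below the centre of the grip bar; x towards the nose. The bore is D-shaped, 16 mm deep, 18 mm across, with its flat 5 mm from the axis on the side of the nose (+x).
- shaft_top (a point): Centre of the top end of the upright steel D-shaft, which is 16 mm across with one flat 4 mm from the axis on the side of this point's x, and tapered over its last 3 mm. Unpressed its top is 26 mm above the box, 86 mm above the bench. The flat's direction varies; it is stiff to turn (0.4 N m). Fully on, the shaft's end meets the bottom of the bore and the knob's underside is 16 mm below this point.
- shaft (a joint): How far the shaft is pressed down, in m: 0 at rest, 0.008 at the bottom. A spring pushes back with about 4 N at the start and 10 N at the bottom; it comes up again if let go. The knob does not reach the box.
- steel_block: Bystander: dark steel block 70 x 70 x 100 mm, origin at the centre of its underside. Leave alone.
- carton: Bystander: open cardboard carton with small packets, 100 x 150 x 45 mm, origin at the centre of its underside. Leave alone.
- parts_bin: Bystander: grey-beige parts bin with pins, 100 x 120 x 70 mm, origin at the centre of its underside. Leave alone.
Things that resemble listed ones, but are neither listed nor needed, are in the scene too. Leave any orange look-alike of the part that bears key_grip alone. What is shaped like the part that bears knob_grip but purple is not meant.

How it is judged:
By the outcome, as a careful person would: the job done as asked, in the order asked, and still so for the second after the job is handed in, while the arm keeps its last pose, push and grip.
It also fails if it takes over 61 s, if anything falls off the work surface, if the arm or the gripper's body presses on something with over 40 N, if the wrist force passes 120 N, or if a joint passes its speed limit or range.

### The arm

A 6-joint arm with a two-finger parallel gripper is mounted at the origin on the work surface. World frame = base frame: x ahead of the robot, y to its left, z up, the work surface at z = 0. Lengths are in m, angles in rad, forces in N, time in s.
With the tool pointing down it reaches from about 0.425 to 0.95 m from the base axis. Payload 3.5 kg.
Tool frame: the origin (TCP) lies on the centre line of the jaws, within the pads' length; the fingertips stand 14 mm ahead of it and the grasp point (between the pads) lies 5 mm behind it (ctrl.finger_overhang is the distance from the TCP to the fingertips, in m); z points along the fingers, y is the line along which they close (so a half turn about z gives the same grasp; the last joint's range is limited). The gripper opens to 85 mm and grips with 20 to 120 N. Pads are 22 mm wide; open, the fingers measure 114 mm over their backs; the gripper's body (76 mm by 85 mm) begins 54 mm behind the grasp point. The pads swing forward as they close: fully open they stand 13 mm farther back than shut.
Start: joints at [-1.45, 0.286, 1.577, -0, 1.279, -0.15], TCP at [0.181, -0.65, 0.245] pointing down, gripper open.
Joint ranges: [-2.77, 2.77], [-0.9, 2.22], [0.21, 2.48], [-1.53, 4.67], [0.24, 2.81], [-2.84, 2.84]. Speed limits (rad/s): [2.79, 2.79, 3.14, 3.14, 3.14, 3.14].

### API

Orientations are given as a unit quaternion [x, y, z, w].
In Python, from plant import ctrl gives the robot as it stands.
- The arm moves only by the tool send_rows, never from a script. Its argument "moves" is text: rows parted by semicolons, each of 7 numbers parted by spaces: the turn, a rotation vector about the tool's x, y, z in units of 360 degrees (1.0 is 360 degrees), then the shift along the tool's x, y, z in units of 20 cm (1.0 is 20 cm), then the gripper's target within -1 to 1 (fully open at 1, half-way at 0, shut at -1). A call has 1 to 12 rows; each row is the pose to reach, as a shift and turn from the pose commanded when the call began, along the tool's axes at that moment, turning the shorter way round; what a row does not reach only later rows make up. A row lasts 1/8 s, in which the tool goes at most 62.5 mm and 10.7 degrees, less where a joint would pass 70% of its speed; a pose out of reach is approached as far as the arm can. A call with a number of a shift or a turn outside -1 to 1 is refused whole. A call with a gripper value outside its range is refused whole. The fingers move at their own pace and stop on an object; "newtons" is the grip in N (left out, the last holds). Time passes only in rows, so rows that repeat a pose let the fingers close. It gives the time, the measured TCP pose, the force, the opening and the grip force at its end, in the units of the state.
- ctrl.get_state(): the state, without advancing time (a new reading comes with each control period).
- ctrl.read_camera(name): name is "side" or "top"; returns a dict with "image" (480x640x3 uint8, red, green, blue), "fovy" (degrees; the focal length in pixels is half the picture's height over the tangent of half this angle, whatever the lens; pixels are square), "cx", "cy" (the principal point, pixels), "distortion" ([k1, k2, p1, p2, k3] as OpenCV has them; the pictures are not rectified), "extrinsics" (4x4, takes a point from camera to world coordinates). Camera axes: x right, y up, looking along -z (the intrinsics and any distortion apply to the point x, -y, -z); pixel columns grow to the right and rows downward; lengths in m; the calibration is good to about 2 mm. A picture is of the moment at which its call begins. There is no depth.
- ctrl.sign_off(): hands the job in; it is judged then, once.
The state is a dict: "time": time; "qpos": joint angles; "dq": joint speeds; "joint_efforts": joint torques, N m; "eef_pos": TCP position; "tcp_rot": TCP orientation; "contact_force": force on the tool from outside, world axes, zero at the start; "wrist_torque": the same for the moment, N m; "opening": opening from 0.0 (shut) to 1.0 (fully open); "finger_force": force on a finger pad.
Only numpy, scipy, OpenCV 4.12 (cv2) and the standard library are available. Lean on these libraries where they do the work, as an engineer would, in place of code of your own. Each camera call takes 0.05 s, during which the arm holds its last target. There are 200 camera calls.

## Working session

There is one attempt and no reset: what is moved stays moved. The work goes in short steps, Python scripts to look and compute and a tool call to move; the robot and the scene stay as the last step left them, time stands still between calls to the robot, and variables do not carry over. Pictures are saved under pics/ and viewed, at most 10 in all, crops included, and the job is handed in when it is done.

Besides the shell and the picture viewer there is one more tool, called after ">>>" by a JSON object that holds its "fn" and its "kwargs", one argument or row to a line. send_rows: Moves the arm, as the interface text tells. Its arguments: {"type":"object","properties":{"moves":{"type":"string"},"newtons":{"type":"number"}},"required":["moves"]}

```bash
mkdir -p pics; cat > h.py <<'E'
import numpy as np, cv2
from plant import ctrl
from scipy.spatial.transform import Rotation as R
def cam(n):
    d=ctrl.read_camera(n); im=d["image"]; f=im.shape[0]/2/np.tan(np.radians(d["fovy"])/2)
    d["K"]=np.array([[f,0,d["cx"]],[0,f,d["cy"]],[0,0,1]]); d["D"]=np.array(d["distortion"],float); d["E"]=np.array(d["extrinsics"]); return d
def ray(d,uv):
    p=cv2.undistortPointsIter(np.array([[uv]],float),d["K"],d["D"],None,None,(3,100,1e-9))[0,0] if hasattr(cv2,'undistortPointsIter') else cv2.undistortPoints(np.array([[uv]],float),d["K"],d["D"])[0,0]
    v=d["E"][:3,:3]@np.array([p[0],-p[1],-1]); return d["E"][:3,3],v
def onz(d,uv,z):
    o,v=ray(d,uv); return o+v*(z-o[2])/v[2]
def proj(d,P):
    P=np.atleast_2d(P); c=(P-d["E"][:3,3])@d["E"][:3,:3]; c=c*[1,-1,-1]
    return cv2.projectPoints(c,np.zeros(3),np.zeros(3),d["K"],d["D"])[0][:,0]
def tri(a,ua,b,ub):
    o1,v1=ray(a,ua);o2,v2=ray(b,ub);s=np.linalg.lstsq(np.c_[v1,-v2],o2-o1,rcond=None)[0]
    p,q=o1+s[0]*v1,o2+s[1]*v2; return (p+q)/2,np.linalg.norm(p-q)
def save(n,im): cv2.imwrite("pics/"+n+".png",im[:,:,::-1])
E
python3 - <<'E'
from h import *
for n in("top","side"):
    d=cam(n);save(n+"0",d["image"]);print(n,d["E"].round(3).tolist(),d["fovy"],d["D"],d["cx"],d["cy"])
s=ctrl.get_state();print({k:np.round(v,3).tolist() for k,v in s.items()})
E
```

```text
top [[0.011, 0.999, -0.045, 0.511], [-0.999, 0.012, 0.032, 0.019], [0.033, 0.045, 0.998, 1.062], [0.0, 0.0, 0.0, 1.0]] 54.87953483770788 [-0.07149453  0.          0.          0.          0.        ] 317.43176603511705 235.43077478428137
side [[-0.953, 0.153, -0.261, 0.328], [-0.302, -0.506, 0.808, 0.658], [-0.008, 0.849, 0.528, 0.521], [0.0, 0.0, 0.0, 1.0]] 55.64502334774072 [0.02268366 0.         0.         0.         0.        ] 312.9340247328433 243.70184961861787
{'time': 0.1, 'qpos': [-1.45, 0.287, 1.578, 0.0, 1.279, -0.15], 'dq': [0.001, 0.001, -0.004, -0.0, -0.001, 0.0], 'joint_efforts': [0.0, -40.73, -29.37, -0.0, 0.003, 0.0], 'eef_pos': [0.18, -0.65, 0.244], 'tcp_rot': [0.991, 0.135, 0.0, -0.001], 'contact_force': [-0.379, 0.635, -0.167], 'wrist_torque': [-0.057, 0.015, 0.006], 'finger_force': 0.0, 'opening': 1.0}
```

View pics/top0.png

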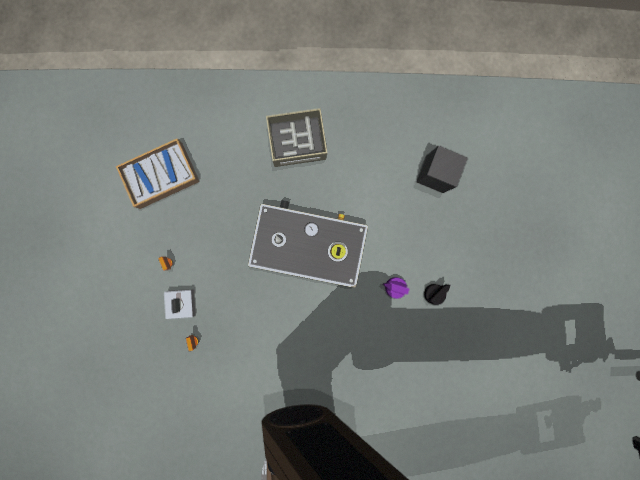

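View pics/side0.png

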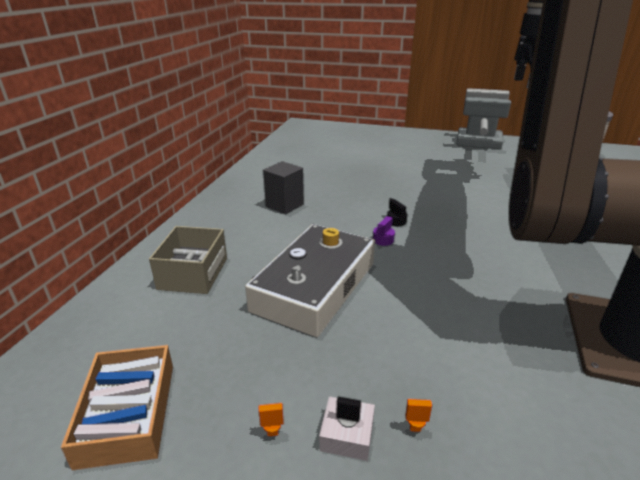

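Candidates (top picture):
- Key: the black key in the aluminium holder at (178,304). The orange look-alikes at (166,263) and (192,342) are not it.
- Knob: the black one at (437,293). The purple one at (397,288) is not it.
- Key switch: the brass barrel at (338,252).
- Shaft: at (278,240). The gauge at (311,230) is neither.

Next I check these in one close crop.

```bash
python3 - <<'E'
from h import *
t=cv2.imread("pics/top0.png");s=cv2.imread("pics/side0.png")
def c(im,u,v,w,h,W,H): return cv2.resize(im[v-h//2:v+h//2,u-w//2:u+w//2],(W,H),interpolation=cv2.INTER_CUBIC)
a=np.hstack([c(t,178,304,50,50,260,300),c(t,308,245,130,144,270,300),c(t,430,291,52,60,260,300)])
a=np.hstack([c(t,178,304,44,50,264,300),c(t,278,240,44,50,264,300),c(t,434,291,44,50,264,300)])
b=np.hstack([c(s,348,425,88,100,264,300),c(s,297,272,44,50,264,300),c(t,338,252,44,50,264,300)])
cv2.imwrite("pics/crop1.png",np.vstack([a,b]))
E
```

```text
(no output)
```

View pics/crop1.png

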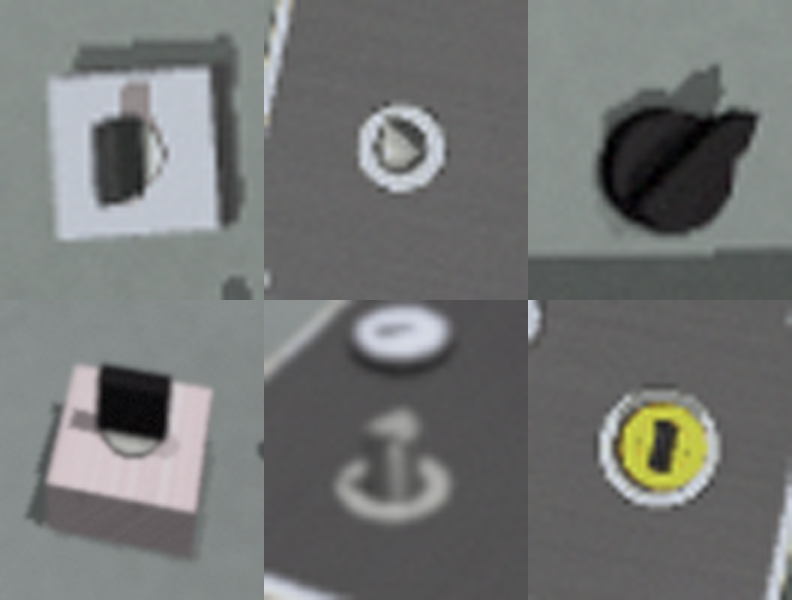

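The crop confirms the choices. The black key bow stands in the aluminium holder, and the black knob's nose points up-right. The yellow barrel shows its dark slot. The shaft's D flat appears to face up-right in the image. Next I fit poses to the silhouettes.

```bash
cat > fit.py <<'E'
from h import *
from scipy.optimize import minimize
S=8
def T(p,pts):
    c,s=np.cos(p[2]),np.sin(p[2]);q=np.array(pts,float);return np.c_[p[0]+c*q[:,0]-s*q[:,1],p[1]+s*q[:,0]+c*q[:,1],q[:,2]]
def prism(poly,z0,z1): return [(x,y,z) for z in(z0,z1) for x,y in poly]
def circ(r,n=40): return [(r*np.cos(a),r*np.sin(a)) for a in np.linspace(0,2*np.pi,n,endpoint=False)]
def render(d,parts,p,win):
    u,v,w,h=win;m=np.zeros((h*S,w*S),np.uint8)
    for q in parts:
        k=proj(d,T(p,q)); k=((k-[u,v]+.5)*S*16).astype(np.float32)
        hull=cv2.convexHull(k).round().astype(np.int32);cv2.fillPoly(m,[hull],255,shift=4)
    return cv2.resize(m,(w,h),interpolation=cv2.INTER_AREA)/255.
def fit(views,parts,p0,step=(.004,.004,.15)):
    # views: (cam, mask function on float image -> 0..1, win)
    tg=[(d,f(d["image"][w[1]:w[1]+w[3],w[0]:w[0]+w[2]].astype(float)),w) for d,f,w in views]
    c=lambda p:sum(((render(d,parts,p,w)-t)**2).sum() for d,t,w in tg)
    best=None
    for k in range(2):
        x0=p0 if best is None else best.x
        sx=np.array([x0]+[np.array(x0)+np.eye(3)[i]*step[i]*(1 if k==0 else -.4) for i in range(3)])
        best=minimize(c,x0,method="Nelder-Mead",options=dict(initial_simplex=sx,xatol=1e-5,fatol=1e-3))
    return best.x,best.fun
dark=lambda T0,w:(lambda im:np.clip((T0+w-im.mean(2))/(2*w),0,1))
bow=[prism([(-.015,-.005),(.015,-.005),(.015,.005),(-.015,.005)],.034,.066)]
def knobparts(zb): return [prism(circ(.024),zb,zb+.024),prism([(-.022,-.007),(.022,-.007),(.034,0),(.022,.007),(-.022,.007)],zb+.024,zb+.048)]
E
python3 - <<'E'
from fit import *
t,s=cam("top"),cam("side")
g=t["image"].mean(2).astype(int); 
for n,(u,v) in dict(key=(178,304),knob=(437,293)).items(): print(n,onz(t,(u,v),.05).round(3), g[v-2:v+3,u-2:u+3].tolist())
print("shaft patch");print(g[231:250,268:290]//10)
print("slot");print(t["image"][243:262,328:350].min(2)//10)
x=t["image"].astype(int);yel=np.clip((x[...,:2].mean(2)-x[...,2]-50)/60,0,1)
m=np.zeros_like(yel);m[235:270,322:355]=1;yel*=m;vv,uu=np.indices(yel.shape);full=yel>.5
cs,_=cv2.findContours(full.astype(np.uint8),0,2);c=max(cs,key=cv2.contourArea);print("yellow ellipse",cv2.fitEllipse(c),cv2.minEnclosingCircle(c))
K0=list(onz(t,(178,304),.05)[:2])+[0.]
for nm,vw in dict(top=[(t,dark(95,25),(165,290,26,30))],side=[(s,dark(60,20),(332,390,32,38))],).items(): print("key",nm,fit(vw,bow,K0))
K1=list(onz(t,(436,293),.03)[:2])+[-.95]
print("knob",fit([(t,dark(60,15),(418,275,40,36))],knobparts(0),K1))
print("knobside",fit([(s,dark(40,15),(380,195,32,28))],knobparts(0),K1))
E
```

```text
key [0.404 0.288 0.05 ] [[50, 49, 46, 77, 129], [48, 48, 44, 64, 128], [46, 48, 46, 59, 129], [47, 48, 47, 58, 129], [48, 49, 48, 59, 125]]
knob [ 0.433 -0.28   0.05 ] [[15, 10, 6, 11, 22], [6, 7, 8, 27, 35], [3, 18, 23, 32, 36], [10, 25, 36, 37, 35], [29, 35, 38, 36, 35]]
shaft patch
[[10  9 10 10 10 10 10 10 10 10 10 10 10 10 10 10 10 10 10 10 10 10]
 [10  9 10 10 10  9  9 10  8 13 13 13 12 11 10 10 10 10 10 10 10 10]
 [10 10 10 10 10 10  8 14 19 19 19 19 19 19 12  8 10 10 10 10 10 10]
 [10 10 10 10 10 12 20 19 13 13 13 19 19 19 19 17  8 10 10 10 10 10]
 [10 10 10 10 11 19 20 19 14  8  7  7 11 19 19 19 14 10 10  9  9  9]
 [10 10 10 10 17 19 19 11 16 13  8  7  7  8 19 19 19 13 10 10 10 10]
 [10 10 10 11 19 19 19  8 16 16 14  8  7  7  8 19 19 16 10 10 10 10]
 [10 10 10 11 19 19 14 13 17 16 15 15  9  7  8 19 20 19 10 10 10 10]
 [10 10 10 11 19 19  9 12 18 18 16 15 14  8  9 16 19 19 10 10 10 10]
 [10 10 10 12 19 19 13 11 19 18 17 17 15 12  8 17 19 19  8 10 10  9]
 [10 10  9 10 19 19 17 11 17 17 16 15 12  7  9 19 19 19 10 10 10 10]
 [10 10 10 10 19 19 19 11 12 14 13 12  7 10 17 19 19 15
[... 1628 characters left out ...]
7 18 16 16 16 17 19 19 19 18  8  9  9  9  9  9]
 [ 9  9  9  9  7 14 19 19 19 19 19 19 18 18 11  8  9  9  9  9  9  9]
 [ 9  9  9  9  9  9  9 10 13 13 13 13  8  9  9  9  9  9  9  9  9 10]]
yellow ellipse ((337.99664306640625, 250.99354553222656), (13.078656196594238, 13.550827026367188), 179.4156494140625) ((338.0, 250.89999389648438), 7.000814437866211)
key top (array([0.40252684, 0.29316627, 0.03774747]), np.float64(13.890563014225298))
key side (array([0.40290482, 0.29238062, 0.16420628]), np.float64(93.1090265763168))
knob (array([ 0.42835441, -0.28490523, -0.80424994]), np.float64(19.922361057712845))
knobside (array([ 0.42714379, -0.27937285, -0.88861111]), np.float64(55.56134264599086))
```

```bash
python3 - <<'E'
from fit import *
t,s=cam("top"),cam("side")
# slot & ring centres
slot=onz(t,(338,250.95),.086); print("slot top",slot.round(4))
# D shaft: layered model
Dp=[(x,y) for x,y in circ(.008,80) if x<=.004]; h=np.sqrt(.008**2-.004**2); Dp+= [(.004,h),(.004,-h)]
def lay(d,p,win,sh):
    r=render
    im=np.full((win[3],win[2]),sh[0])
    for parts,v in(([prism(circ(p[3]),.0601,.0611)],sh[1]),([prism(circ(p[4]),.061,.0611)],sh[2]),([prism(Dp,.06,.085)],sh[3]),([prism([(a*.95,b*.95) for a,b in Dp],.085,.086)],sh[4])):
        m=r(d,parts,p[:3],win); im=im*(1-m)+v*m
    return im
win=(268,231,22,19); g=t["image"][231:250,268:290].mean(2)
c0=onz(t,(278.2,239.3),.06)
def cost(q,yaw): return ((lay(t,[q[0],q[1],yaw,q[2],q[3]],win,[100,195,75,75,165])-g)**2).sum()/1e4
res=[]
for yaw in np.radians(np.arange(-180,180,15)):
    o=minimize(lambda q:cost(q,yaw),[c0[0],c0[1],.015,.009],method="Nelder-Mead",options=dict(initial_simplex=np.array([c0[0],c0[1],.015,.009])+np.vstack([np.zeros(4),np.eye(4)*.002]),maxiter=150)); res.append((o.fun,np.degrees(yaw),o.x.round(4)))
for r in sorted(res,key=lambda r:r[0])[:6]: print(r)
# side key
gs=s["image"].mean(2).astype(int); print(gs[392:432:2,330:368:2]//10)
K0=[.4027,.293,.04]
for T0 in(35,50): print("key side",fit([(s,dark(T0,15),(333,394,30,27))],bow,K0),"both",fit([(s,dark(T0,15),(333,394,30,27)),(t,dark(95,25),(165,290,26,30))],bow,K0))
# overlays
B=t["image"].copy()[...,::-1]; A=s["image"].copy()[...,::-1]
def ov(im,d,parts,p,u,v,w,hh,k):
    c=cv2.resize(im[v:v+hh,u:u+w],None,fx=k,fy=k,interpolation=cv2.INTER_CUBIC).copy()
    for q in parts:
        H=cv2.convexHull(((proj(d,T(p,q))-[u,v]+.5)*k).astype(np.float32)).astype(np.int32);cv2.polylines(c,[H],True,(0,255,0),1)
    return c
kp=[.4284,-.2849,-.804]
a=[ov(B,t,knobparts(0),kp,416,272,40,40,7),ov(A,s,knobparts(0),kp,370,190,40,40,7),ov(B,t,bow,K0,158,284,40,40,7),ov(A,s,bow,K0,328,390,40,40,7)]
cv2.imwrite("pics/ov1.png",np.vstack([np.hstack(a[:2]),np.hstack(a[2:])]))
E
```

```text
slot top [ 0.5231 -0.0565  0.086 ]
(np.float64(5.035094687583721), np.float64(-45.0), array([0.5477, 0.0713, 0.0155, 0.0096]))
(np.float64(5.621912947541269), np.float64(-29.999999999999996), array([0.5477, 0.0712, 0.0154, 0.0096]))
(np.float64(5.96719692259622), np.float64(-59.99999999999999), array([0.5476, 0.0712, 0.0154, 0.0095]))
(np.float64(6.833414735705453), np.float64(-75.0), array([0.5477, 0.0712, 0.0153, 0.0095]))
(np.float64(7.206042847126299), np.float64(-14.999999999999998), array([0.5477, 0.0712, 0.0154, 0.0096]))
(np.float64(8.122081479861084), np.float64(0.0), array([0.5476, 0.0714, 0.0154, 0.0095]))
[[13 13 13 13 13 13 13 13 13 13 13 13 13 13 13 13 13 13 13]
 [13 13 13 13 13 13 13 13 13 13 13 13 13 13 13 13 13 13 13]
 [16 15 14 13  9  9 11 11 12 13 13 13 13 13 13 13 13 13 13]
 [19 19 19 15  4  2  3  4  5  6  8 10 11 12 13 13 13 13 13]
 [19 20 20 14  3  3  2  2  3  2  2  3  3  5  6  9 13 13 13]
 [20 20 19 12  2  2  2  2  2  2  2  2  3  2  2  7 16 16 14]
 [20 20 19 12  1  0  1  1  1  2  2  2  2  3  2  7 19 20 19]
 [20 20 19 12  1  1  1  0  0  1  1  1  1  1  1  8 19 20
[... 363 characters left out ...]
]
 [20 20 19 17 11 13 14 13 11  9  7  5  4  2  5 16 19 20 20]
 [20 20 20 20 17 12 16 17 16 16 15 14 13  9 12 17 18 19 20]
 [20 20 20 20 20 16 13 15 17 17 17 16 13 15 17 18 18 20 20]
 [20 20 20 20 20 20 16 12 12 12 11 12 16 18 17 18 18 20 20]
 [20 20 20 20 20 20 20 19 18 19 19 19 20 20 20 20 20 20 20]
 [20 20 20 20 20 20 20 20 20 20 20 20 20 20 20 20 20 20 20]]
key side (array([0.40004675, 0.2971598 , 0.15721035]), np.float64(104.04276090392584)) both (array([0.40070837, 0.29552842, 0.1654504 ]), np.float64(146.4331507539835))
key side (array([0.40030887, 0.29580466, 0.15482369]), np.float64(80.22791191422104)) both (array([0.40079678, 0.29520056, 0.16558905]), np.float64(113.34769712503739))
```

View pics/ov1.png

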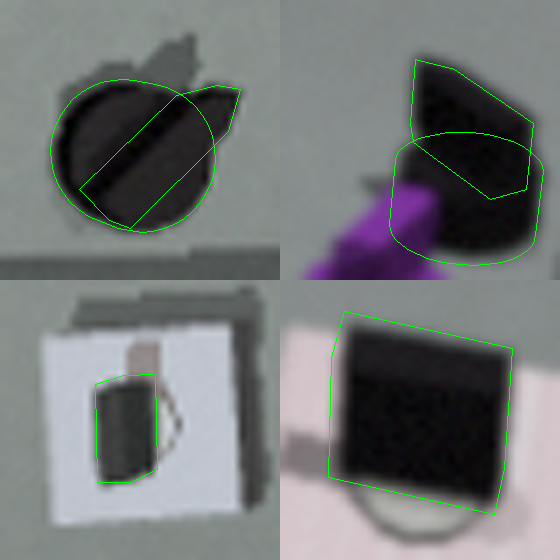

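The overlays agree with the scene to about 1 px:
- Key near (0.402, 0.293), yaw about 0.06.
- Slot at (0.523, -0.0565) and shaft at (0.5477, 0.0713). They are 130 mm apart, as specified, so the box yaw is -0.19.
- Knob at (0.4284, -0.285), yaw -0.80. The shaft flat faces about -0.76.

Now I move.

```bash
cat > go.py <<'E'
from h import *
import sys
# usage: go.py x y z psi [x y z psi ...] ; each relative to current pose
s=ctrl.get_state();p=np.array(s["eef_pos"]);R0=R.from_quat(s["tcp_rot"])
print("t",round(s["time"],2),"p",p.round(4),"psi",round(float(np.arctan2(*R0.as_matrix()[[1,0],0])),4),"F",np.round(s["contact_force"],1),"op",round(s["opening"],3),"q",np.round(s["qpos"],2))
a=list(map(float,sys.argv[1:]))
for i in range(0,len(a),4):
    x,y,z,psi=a[i:i+4]
    T=R.from_euler("z",psi)*R.from_matrix(np.diag([1,-1,-1]))
    print(np.r_[(R0.inv()*T).as_rotvec()/2/np.pi,R0.inv().apply([x,y,z]-p)/.2].round(4))
E
python3 go.py .33 -.53 .245 1.2 .38 -.46 .23 1.5
```

```text
t 0.3 p [ 0.1806 -0.6502  0.2449] psi 0.2708 F [-0.4  0.4  0.1] op 1.004 q [-1.45  0.29  1.58  0.    1.28 -0.15]
[-1.000e-04 -1.000e-04 -1.479e-01  8.806e-01 -3.792e-01 -3.000e-04]
[-1.0000e-04 -1.0000e-04 -1.9560e-01  1.2151e+00 -6.4950e-01  7.5000e-02]
```

>>> {"fn": "send_rows", "kwargs": {
  "moves": "0 0 -0.05 0.3 -0.15 0 1; 0 0 -0.1 0.6 -0.3 0 1; 0 0 -0.13 0.85 -0.42 0 1; 0 0 -0.15 1 -0.6 0 1; 0 0 -0.16 1 -0.8 0 1; 0 0 -0.17 1 -1 0 1; 0 0 -0.2 1 -1 0 1"
}}

```text
time: 1.18
eef_pos: [0.3195, -0.4015, 0.2449]
tcp_rot: [0.72, 0.694, 0.0, -0.001]
contact_force: [0.6, -0.4, -0.0]
opening: 1.0
finger_force: 0.0
```

```bash
python3 go.py .5 -.2 .24 2.2 .53 -.12 .24 2.4
```

```text
t 1.18 p [ 0.3195 -0.4015  0.2449] psi 1.534 F [ 0.6 -0.4 -0. ] op 1.0 q [-1.1  -0.07  1.97  0.    1.25 -1.06]
[-0.0000e+00 -2.0000e-04 -1.0600e-01  1.0401e+00  8.6480e-01  2.5300e-02]
[ 0.0000e+00 -2.0000e-04 -1.3780e-01  1.4454e+00  1.0000e+00  2.5600e-02]
```

>>> {"fn": "send_rows", "kwargs": {
  "moves": "0 0 -0.03 0.25 0.2 0 1; 0 0 -0.06 0.5 0.4 0 1; 0 0 -0.09 0.75 0.6 0 1; 0 0 -0.12 1 0.75 0 1; 0 0 -0.14 1 0.8 0 1"
}}

```text
time: 1.8
eef_pos: [0.4901, -0.2078, 0.2454]
tcp_rot: [0.355, 0.935, 0.0, 0.0]
contact_force: [-0.1, -1.2, -0.5]
opening: 1.001
finger_force: 0.0
```

```bash
python3 go.py .5 -.03 .24 2.8 .5 0 .24 3
```

```text
t 1.8 p [ 0.4901 -0.2078  0.2454] psi 2.4165 F [-0.1 -1.2 -0.5] op 1.001 q [-0.59 -0.03  1.93  0.    1.25 -1.44]
[ 1.000e-04  0.000e+00 -6.100e-02  5.524e-01  6.984e-01  2.760e-02]
[ 1.000e-04  0.000e+00 -9.290e-02  6.518e-01  8.106e-01  2.770e-02]
```

>>> {"fn": "send_rows", "kwargs": {
  "moves": "0 0 -0.02 0.2 0.25 0 1; 0 0 -0.05 0.4 0.5 0 1; 0 0 -0.08 0.6 0.75 0 1; 0 0 -0.1 0.8 1 0 1; 0 0 -0.12 1 1 0 1; 0 0 -0.124 1 1 0 1"
}}

```text
time: 2.55
eef_pos: [0.473, 0.0731, 0.2451]
tcp_rot: [-0.024, 1.0, 0.0, -0.0]
contact_force: [-0.4, 1.0, 0.3]
opening: 1.0
finger_force: 0.0
```

```bash
python3 go.py .402 .2932 .14 3.2 .44 .2 .24 3.2
```

```text
t 2.55 p [0.473  0.0731 0.2451] psi -3.0929 F [-0.4  1.   0.3] op 1.0 q [-0.06 -0.16  2.04  0.    1.26 -1.68]
[ 0.0000e+00 -1.0000e-04 -1.5000e-03  3.0090e-01  1.1163e+00  5.2600e-01]
[ 0.000e+00 -1.000e-04 -1.500e-03  1.340e-01  6.417e-01  2.580e-02]
```

>>> {"fn": "send_rows", "kwargs": {
  "moves": "0 0 0 0.08 0.3 0 1; 0 0 0 0.16 0.6 0.1 1; 0 0 0 0.24 0.85 0.25 1; 0 0 0 0.3 1 0.4 1; 0 0 0 0.3 1 0.4 1"
}}

```text
time: 3.18
eef_pos: [0.4039, 0.2684, 0.1626]
tcp_rot: [-0.023, 1.0, -0.001, -0.003]
contact_force: [0.0, 0.2, 0.1]
opening: 0.999
finger_force: 0.0
```

```bash
python3 go.py .402 .2932 .051 3.2; python3 -c "
from h import *
t=cam('top');s=cam('side')
st=ctrl.get_state();print(st['eef_pos'])
a=cv2.resize(t['image'][250:350,130:230],(400,400));b=cv2.resize(s['image'][330:480,270:420],(400,400))
save('near',np.hstack([a,b]))"
```

```text
t 3.17 p [0.4039 0.2684 0.1626] psi -3.0959 F [0.  0.2 0.1] op 0.999 q [ 0.38 -0.05  2.1  -0.    1.09 -1.24]
[-3.000e-04 -8.000e-04 -2.000e-03  8.000e-04  1.257e-01  5.575e-01]
[0.40674033 0.26772361 0.16573081]
```

>>> {"fn": "send_rows", "kwargs": {
  "moves": "0 0 -0.002 0.001 0.06 0.1 0.5; 0 0 -0.002 0.001 0.117 0.2 0; 0 0 -0.002 0.001 0.117 0.3 0; 0 0 -0.002 0.001 0.117 0.3 -0.2; 0 0 -0.002 0.001 0.117 0.3 -0.2"
}}

```text
time: 3.9
eef_pos: [0.4063, 0.2912, 0.107]
tcp_rot: [-0.027, 1.0, 0.0, 0.001]
contact_force: [-0.1, 0.9, -0.2]
opening: 0.399
finger_force: 0.0
```

```bash
python3 go.py .402 .2932 .051 3.2; python3 -c "
from h import *
t=cam('top');s=cam('side')
a=cv2.resize(t['image'][260:340,140:220],(400,400));b=cv2.resize(s['image'][340:460,290:410],(400,400))
save('near1',np.hstack([a,b]))"; python3 go.py .402 .2932 .051 3.2
```

```text
t 3.9 p [0.4063 0.2912 0.107 ] psi -3.0871 F [-0.1  0.9 -0.2] op 0.399 q [ 0.42  0.06  2.11 -0.    0.97 -1.21]
[ 1.00e-04  4.00e-04 -6.00e-04  2.15e-02  1.07e-02  2.80e-01]
t 4.0 p [0.406  0.2916 0.107 ] psi -3.0865 F [-0.  -0.   0.9] op 0.397 q [ 0.42  0.06  2.11 -0.    0.97 -1.21]
[ 2.000e-04  5.000e-04 -5.000e-04  2.020e-02  9.000e-03  2.801e-01]
```

View pics/near1.png

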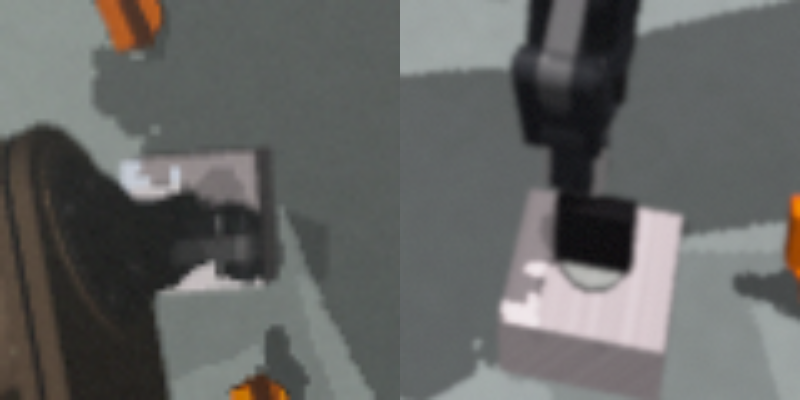

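The side crop shows the near fingertip at about (342, 397) and the bow's top centre at about (349, 400). I'll check that offset against the calibration.

```bash
python3 - <<'E'
from h import *
s=cam("side");t=cam("top");st=ctrl.get_state();p=np.array(st["eef_pos"]);print(p, st["opening"])
for dy in(-.02,-.017,.017,.02): print(dy,proj(s,p+[0,dy,-.008]).round(1),proj(s,p+[0,dy,-.014]).round(1))
print("bow top centre",proj(s,[.402,.293,.066]).round(1))
g=s["image"].mean(2).astype(int)
print(g[370:404:3,326:364:2]//10)
E
```

```text
[0.40540174 0.2916562  0.10654445] 0.39800869711818737
-0.02 [[350.7 367.7]] [[350.5 371.2]]
-0.017 [[350.1 369.5]] [[350. 373.]]
0.017 [[343.2 391. ]] [[343.1 394.6]]
0.02 [[342.6 393.1]] [[342.4 396.6]]
bow top centre [[348.4 400. ]]
[[ 2  2  2  3  4  4  4  3  2  1  2  2  2  3  2  4  8  9  9]
 [ 4  2  2  2  2  3  3  3  2  1  2  2  2  3  5  9  9  9  9]
 [ 5  2  2  2  2  2  2  2  2  2  2  2  2  3  8  9  9  9  9]
 [ 7  2  1  2  3  3  3  2  2  2  2  2  3  6  9  9  9  9  9]
 [ 8  4  2  2  2  2  3  2  2  2  2  2  3  6  9  9  9  9  9]
 [ 9  9  9  9  7  3  2  2  2  2  2  2  5  8  9  9  9  9  9]
 [ 9  9 10  9  8  3  2  2  2  2  2  6  9  9  9  9  9  9  9]
 [ 9  9  9  9  8  3  2  2  2  2  3  7 10  9  9  9  9  9  9]
 [10  9  9  9  8  3  2  2  2  2  2  8 10  9  9  9  9  9  9]
 [ 9 11 13 12 12  9  4  2  3  2  3  9  9  9  9  9  9 10  9]
 [10 12 14 14 14  9  2  1  1  1  2  2  3  2  3  3  4  6  9]
 [10 13 14 14 13  8  2  1  2  2  2  3  3  3  3  2  3  7 18]]
```

>>> {"fn": "send_rows", "kwargs": {
  "moves": "0 0 0 0.022 0.006 0.07 -0.2; 0 0 0 0.022 0.006 0.14 -0.2; 0 0 0 0.022 0.006 0.21 -0.2; 0 0 0 0.022 0.006 0.275 -0.2; 0 0 0 0.022 0.006 0.275 -0.2; 0 0 0 0.022 0.006 0.275 -0.2"
}}

```text
time: 4.85
eef_pos: [0.4003, 0.2927, 0.0504]
tcp_rot: [-0.028, 1.0, 0.0, 0.0]
contact_force: [0.3, -0.5, 1.1]
opening: 0.4
finger_force: 0.0
```

```bash
python3 go.py .401 .2927 .051 3.2
```

```text
t 4.85 p [0.4003 0.2927 0.0504] psi -3.0854 F [ 0.3 -0.5  1.1] op 0.4 q [ 0.43  0.15  2.14  0.    0.85 -1.2 ]
[ 0.      0.     -0.0004 -0.0033  0.     -0.0029]
```

Well placed. Close and lift.

>>> {"fn": "send_rows", "kwargs": {
  "moves": "0 0 0 0 0 0 -1; 0 0 0 0 0 0 -1; 0 0 0 0 0 0 -1; 0 0 0 0 0 0 -1; 0 0 0 0 0 -0.05 -1; 0 0 0 0 0 -0.15 -1; 0 0 0 0 0 -0.35 -1; 0 0 0 0 0 -0.55 -1; 0 0 0 0 0 -0.55 -1",
  "newtons": 60
}}

```text
time: 5.98
eef_pos: [0.402, 0.2933, 0.1643]
tcp_rot: [-0.028, 1.0, 0.001, 0.003]
contact_force: [0.1, -0.6, -1.7]
opening: 0.103
finger_force: 59.4
```

```bash
python3 go.py .523 -.0565 .15 2.95
```

```text
t 5.97 p [0.402  0.2933 0.1643] psi -3.0852 F [ 0.1 -0.6 -1.7] op 0.103 q [ 0.43 -0.03  2.08 -0.    1.08 -1.2 ]
[ 5.0000e-04  1.1000e-03  3.9500e-02 -5.0510e-01 -1.7805e+00  7.1000e-02]
```

>>> {"fn": "send_rows", "kwargs": {
  "moves": "0 0 0.01 -0.1 -0.3 0 -1; 0 0 0.02 -0.2 -0.6 0 -1; 0 0 0.04 -0.3 -0.85 0 -1; 0 0 0.0395 -0.35 -1 0 -1"
}}

```text
time: 6.48
eef_pos: [0.4807, 0.0944, 0.1588]
tcp_rot: [0.097, 0.995, -0.0, -0.002]
contact_force: [0.4, -0.3, -1.1]
opening: 0.109
finger_force: 59.4
```

```bash
python3 go.py .523 -.0565 .15 2.95
```

```text
t 6.47 p [0.4807 0.0944 0.1588] psi 2.9468 F [ 0.4 -0.3 -1.1] op 0.109 q [-0.01 -0.03  2.1  -0.    1.08 -1.39]
[-2.000e-04 -5.000e-04 -5.000e-04 -3.536e-01 -6.990e-01  4.380e-02]
```

>>> {"fn": "send_rows", "kwargs": {
  "moves": "0 0 0 -0.12 -0.25 0 -1; 0 0 0 -0.24 -0.5 0 -1; 0 0 0 -0.35 -0.695 0 -1; 0 0 0 -0.35 -0.695 0 -1; 0 0 0 -0.35 -0.695 0 -1"
}}

```text
time: 7.1
eef_pos: [0.5221, -0.0525, 0.1588]
tcp_rot: [0.096, 0.995, 0.0, -0.002]
contact_force: [-0.8, -0.2, -1.2]
opening: 0.106
finger_force: 59.4
```

```bash
python3 -c "
from h import *
t=cam('top');s=cam('side')
a=cv2.resize(t['image'][212:292,298:378],(400,400),interpolation=2);b=cv2.resize(s['image'][190:270,290:370],(400,400),interpolation=2)
save('slot1',np.hstack([a,b]))
st=ctrl.get_state();p=np.array(st['eef_pos']);print('tip',proj(s,p+[0,0,-.04]),'bow',proj(s,p),'slot',proj(s,[.523,-.0565,.086]))
"; python3 go.py .523 -.0565 .126 2.9517
```

```text
tip [[330.41746574 217.68603234]] bow [[330.69265355 198.07524348]] slot [[330.57362328 232.05001357]]
t 7.2 p [ 0.5224 -0.0518  0.1594] psi 2.9508 F [ 0.7 -0.5 -1.4] op 0.107 q [-0.29  0.05  2.02  0.    1.08 -1.67]
[ 1.000e-04 -3.000e-04 -1.000e-04 -7.700e-03 -2.240e-02  1.669e-01]
```

View pics/slot1.png

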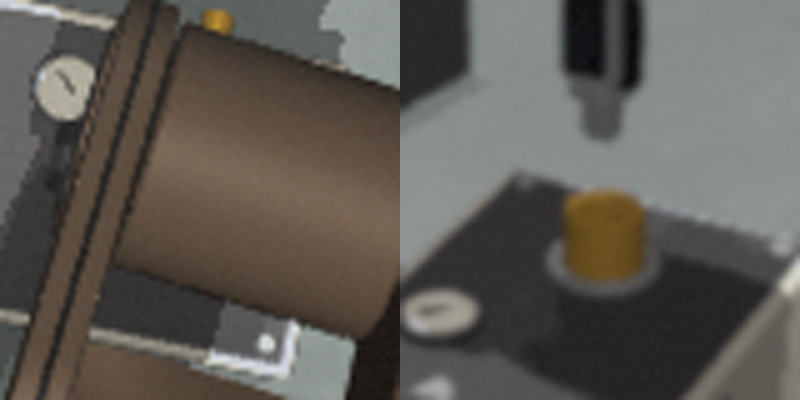

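The side view puts the blade tip at (330.4, 217.4), which matches the prediction. The barrel mouth is at about (330.8, 231), within 1 px of my slot estimate. Lower in steps and watch the force.

>>> {"fn": "send_rows", "kwargs": {
  "moves": "0 0 0 -0.008 -0.022 0.05 -1; 0 0 0 -0.008 -0.022 0.1 -1; 0 0 0 -0.008 -0.022 0.14 -1; 0 0 0 -0.008 -0.022 0.14 -1; 0 0 0 -0.008 -0.022 0.165 -1; 0 0 0 -0.008 -0.022 0.185 -1"
}}

```text
time: 7.95
eef_pos: [0.524, -0.0577, 0.1237]
tcp_rot: [0.096, 0.995, 0.0, -0.0]
contact_force: [-4.7, 0.3, 6.7]
opening: 0.103
finger_force: 60.5
```

```bash
python3 go.py .523 -.0565 .106 2.9517
```

```text
t 7.95 p [ 0.524  -0.0577  0.1237] psi 2.9496 F [-4.7  0.3  6.7] op 0.103 q [-0.3   0.1   2.03 -0.    1.01 -1.68]
[-0.     -0.0001 -0.0003  0.0061  0.0047  0.0883]
```

>>> {"fn": "send_rows", "kwargs": {
  "moves": "0 0 0 0.008 0.005 0 -1; 0 0 0 0.008 0.005 0.01 -1; 0 0 0 0.008 0.005 0.02 -1; 0 0 0 0.008 0.005 0.03 -1"
}}

```text
time: 8.45
eef_pos: [0.5227, -0.0564, 0.1171]
tcp_rot: [0.096, 0.995, 0.0, 0.0]
contact_force: [-0.8, -0.1, -1.1]
opening: 0.107
finger_force: 59.6
```

```bash
python3 go.py .523 -.0565 .106 2.9517
```

```text
t 8.45 p [ 0.5227 -0.0564  0.1171] psi 2.9495 F [-0.8 -0.1 -1.1] op 0.107 q [-0.3   0.11  2.04  0.    1.   -1.68]
[ 0.      0.     -0.0003 -0.0014 -0.0005  0.0556]
```

>>> {"fn": "send_rows", "kwargs": {
  "moves": "0 0 0 0 0 0.02 -1; 0 0 0 0 0 0.04 -1; 0 0 0 0 0 0.055 -1; 0 0 0 0 0 0.062 -1; 0 0 0 0 0 0.068 -1; 0 0 0 0 0 0.068 -1"
}}

```text
time: 9.2
eef_pos: [0.5229, -0.0564, 0.107]
tcp_rot: [0.096, 0.995, -0.0, -0.001]
contact_force: [-8.5, 1.8, 17.9]
opening: 0.102
finger_force: 62.3
```

```bash
python3 go.py .5227 -.0564 .106 2.9517 .5227 -.0564 .106 1.78
```

```text
t 9.2 p [ 0.5229 -0.0564  0.107 ] psi 2.9501 F [-8.5  1.8 17.9] op 0.102 q [-0.3   0.12  2.04 -0.    0.98 -1.68]
[-0.     -0.0003 -0.0003  0.0008 -0.0003  0.0049]
[-0.0002 -0.0003  0.1862  0.0008 -0.0003  0.0049]
```

>>> {"fn": "send_rows", "kwargs": {
  "moves": "0 0 0 0.005 0 -0.006 -1; 0 0 0.025 0.005 0 -0.006 -1; 0 0 0.05 0.005 0 -0.006 -1; 0 0 0.075 0.005 0 -0.006 -1; 0 0 0.1 0.005 0 -0.006 -1; 0 0 0.12 0.005 0 -0.006 -1; 0 0 0.12 0.005 0 -0.006 -1"
}}

```text
time: 10.07
eef_pos: [0.5228, -0.0566, 0.1071]
tcp_rot: [0.456, 0.89, -0.0, 0.001]
contact_force: [-2.8, 0.4, 8.9]
opening: 0.106
finger_force: 60.8
```

```bash
python3 go.py .5227 -.0564 .106 1.8; python3 -c "
from h import *
print(ctrl.get_state()['wrist_torque'])"
```

```text
t 10.07 p [ 0.5228 -0.0566  0.1071] psi 2.1949 F [-2.8  0.4  8.9] op 0.106 q [-0.3   0.12  2.05 -0.    0.97 -0.92]
[0.0002 0.0002 0.0629 0.001  0.0002 0.0054]
[ 0.0376345   0.56586908 -0.04710958]
```

>>> {"fn": "send_rows", "kwargs": {
  "moves": "0 0 0.025 0 0 0 -1; 0 0 0.05 0 0 0 -1; 0 0 0.063 0 0 0 -1; 0 0 0.07 0 0 0 -1; 0 0 0.078 0 0 0 -1; 0 0 0.078 0 0 0 -1"
}}

```text
time: 10.82
eef_pos: [0.5226, -0.0568, 0.107]
tcp_rot: [0.658, 0.753, -0.0, 0.001]
contact_force: [-3.7, -0.8, 7.6]
opening: 0.101
finger_force: 60.8
```

```bash
python3 go.py .5227 -.0564 .106 1.8; python3 -c "
from h import *
print(ctrl.get_state()['wrist_torque'])"
```

```text
t 10.82 p [ 0.5226 -0.0568  0.107 ] psi 1.7056 F [-3.7 -0.8  7.6] op 0.101 q [-0.3   0.12  2.05 -0.    0.97 -0.44]
[ 0.0002  0.0003 -0.015   0.0019  0.0005  0.0052]
[-0.05859533  0.58818994 -0.02876087]
```

>>> {"fn": "send_rows", "kwargs": {
  "moves": "0 0 0.008 0 0 0 -1; 0 0 0.016 0 0 0 -1; 0 0 0.016 0 0 0 -1"
}}

```text
time: 11.2
eef_pos: [0.5223, -0.0567, 0.1071]
tcp_rot: [0.695, 0.719, -0.0, 0.0]
contact_force: [-4.1, 0.1, 10.0]
opening: 0.105
finger_force: 60.9
```

```bash
python3 go.py .5227 -.0564 .106 1.8; python3 -c "
from h import *
print(ctrl.get_state()['wrist_torque'])"
```

```text
t 11.2 p [ 0.5223 -0.0567  0.1071] psi 1.6056 F [-4.1  0.1 10. ] op 0.105 q [-0.3   0.12  2.05 -0.    0.98 -0.33]
[ 0.      0.0002 -0.0309  0.0013  0.0019  0.0053]
[-0.0683615   0.78918197  0.05541291]
```

>>> {"fn": "send_rows", "kwargs": {
  "moves": "0 0 0.008 0 0 0 -1; 0 0 0.016 0 0 0 -1; 0 0 0.016 0 0 0 -1"
}}

```text
time: 11.58
eef_pos: [0.5223, -0.0565, 0.1071]
tcp_rot: [0.729, 0.684, -0.0, 0.0]
contact_force: [-4.4, 0.8, 9.3]
opening: 0.109
finger_force: 61.1
```

```bash
python3 go.py .5227 -.0564 .106 1.8; python3 -c "
from h import *
print(ctrl.get_state()['wrist_torque'])"
```

```text
t 11.57 p [ 0.5223 -0.0565  0.1071] psi 1.5071 F [-4.4  0.8  9.3] op 0.109 q [-0.3   0.12  2.05 -0.    0.98 -0.24]
[-0.      0.0002 -0.0466  0.0007  0.002   0.0053]
[0.1180939  0.75279886 0.47362553]
```

The torque rose to 0.47 N m, so the stop is reached. Relieve it slightly, release, lift, then look.

>>> {"fn": "send_rows", "kwargs": {
  "moves": "0 0 -0.008 0 0 -0.004 -1; 0 0 -0.008 0 0 -0.006 -1; 0 0 -0.008 0 0 -0.006 0; 0 0 -0.008 0 0 -0.006 0; 0 0 -0.008 0 0 -0.006 0; 0 0 -0.008 0 0 -0.1 0; 0 0 -0.008 0 0 -0.3 0; 0 0 -0.008 0 0 -0.6 0; 0 0 -0.008 0 0 -0.6 0.6"
}}

```text
time: 12.7
eef_pos: [0.5254, -0.0571, 0.233]
tcp_rot: [0.713, 0.701, 0.003, 0.006]
contact_force: [0.1, -0.4, 0.5]
opening: 0.694
finger_force: 0.0
```

```bash
python3 go.py .4284 -.2849 .2 2.34 .5 -.15 .2 2.34
```

```text
t 12.7 p [ 0.5254 -0.0571  0.233 ] psi 1.5548 F [ 0.1 -0.4  0.5] op 0.694 q [-0.3  -0.04  1.95  0.    1.21 -0.28]
[ 0.0018  0.0015 -0.125  -1.1457 -0.4688  0.1633]
[ 0.0018  0.0015 -0.125  -0.4656 -0.1216  0.1654]
```

>>> {"fn": "send_rows", "kwargs": {
  "moves": "0 0 -0.025 -0.25 -0.1 0 0.4; 0 0 -0.05 -0.5 -0.2 0 0.4; 0 0 -0.08 -0.75 -0.33 0 0.4; 0 0 -0.1 -1 -0.45 0.1 0.4; 0 0 -0.125 -1 -0.47 0.3 0.4; 0 0 -0.125 -1 -0.47 0.4 0.4"
}}

```text
time: 13.45
eef_pos: [0.4228, -0.2546, 0.1429]
tcp_rot: [0.391, 0.92, 0.001, -0.002]
contact_force: [-1.1, -0.3, 0.6]
opening: 0.7
finger_force: 0.0
```

```bash
python3 - <<'E'
from h import *
t=cam("top");s=cam("side")
I=lambda im,u,v,w:cv2.resize(im[v:v+w,u:u+w],(400,400),interpolation=2)
save("k2",np.vstack([np.hstack([I(s["image"],300,195,60),I(t["image"],318,232,40)])]))
E
python3 go.py .4284 -.2849 .1 2.34 .4284 -.2849 .041 2.34
```

```text
t 13.55 p [ 0.4227 -0.2535  0.1422] psi 2.3391 F [0.2 0.4 0.7] op 0.699 q [-0.75 -0.    2.1   0.    1.05 -1.51]
[-0.000e+00 -1.000e-03 -1.000e-04 -1.341e-01 -8.860e-02  2.104e-01]
[-0.000e+00 -1.000e-03 -1.000e-04 -1.359e-01 -8.850e-02  5.054e-01]
```

View pics/k2.png

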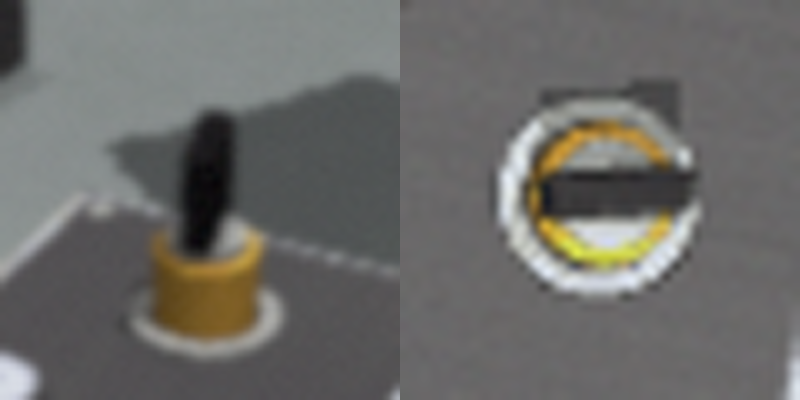

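The key is seated: the collar rests on the barrel and the bow points along world y, turned to its stop. Now the knob.

>>> {"fn": "send_rows", "kwargs": {
  "moves": "0 0 0 -0.07 -0.045 0.1 0.2; 0 0 0 -0.135 -0.088 0.2 0; 0 0 0 -0.135 -0.088 0.3 0; 0 0 0 -0.135 -0.088 0.4 0; 0 0 0 -0.135 -0.088 0.4 0; 0 0 0 -0.135 -0.088 0.4 0"
}}

```text
time: 14.3
eef_pos: [0.4316, -0.2868, 0.0664]
tcp_rot: [0.39, 0.921, -0.0, 0.001]
contact_force: [0.1, -0.9, 0.1]
opening: 0.498
finger_force: 0.0
```

```bash
python3 go.py .4284 -.2849 .041 2.34;  python3 - <<'E'
from h import *
t=cam("top");s=cam("side")
I=lambda im,u,v,w:cv2.resize(im[v:v+w,u:u+w],(400,400),interpolation=2)
save("k3",np.hstack([I(s["image"],360,165,70),I(t["image"],400,260,60)]))
E
```

```text
t 14.3 p [ 0.4316 -0.2868  0.0664] psi 2.3405 F [ 0.1 -0.9  0.1] op 0.498 q [-0.78  0.17  2.08  0.    0.89 -1.55]
[ 0.000e+00  4.000e-04  1.000e-04  1.820e-02 -4.700e-03  1.272e-01]
```

View pics/k3.png

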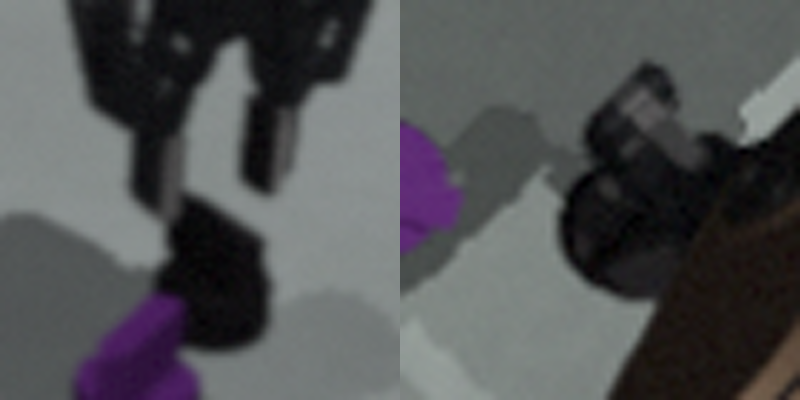

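The fingers straddle the knob's bar: in the side crop the jaw midpoint is at about (213, 180) and the bar's middle at about (215, 235). Descend and grip.

>>> {"fn": "send_rows", "kwargs": {
  "moves": "0 0 0 0.018 -0.005 0.04 0; 0 0 0 0.018 -0.005 0.08 0; 0 0 0 0.018 -0.005 0.122 0; 0 0 0 0.018 -0.005 0.122 0; 0 0 0 0.018 -0.005 0.122 0; 0 0 0 0.018 -0.005 0.122 -1; 0 0 0 0.018 -0.005 0.122 -1; 0 0 0 0.018 -0.005 0.122 -1; 0 0 0 0.018 -0.005 0.122 -1",
  "newtons": 80
}}

```text
time: 15.52
eef_pos: [0.4278, -0.2847, 0.041]
tcp_rot: [0.39, 0.921, -0.0, 0.001]
contact_force: [-0.7, -0.0, 3.0]
opening: 0.143
finger_force: 80.7
```

```bash
python3 go.py .4284 -.2849 .041 2.34; python3 - <<'E'
from h import *
t=cam("top")
E
```

```text
t 15.53 p [ 0.4278 -0.2847  0.041 ] psi 2.3401 F [-0.7 -0.   3. ] op 0.143 q [-0.78  0.21  2.09  0.    0.84 -1.55]
[ 0.      0.0002  0.     -0.0028  0.0015  0.0001]
```

>>> {"fn": "send_rows", "kwargs": {
  "moves": "0 0 0 0 0 -0.1 -1; 0 0 0 0 0 -0.4 -1; 0 0 0 0 0 -0.7 -1; 0 0 0 0 0 -0.9 -1; 0 0 0 0 0 -0.9 -1"
}}

```text
time: 16.2
eef_pos: [0.4289, -0.2858, 0.2247]
tcp_rot: [0.39, 0.921, -0.002, 0.004]
contact_force: [0.1, 0.4, -0.9]
opening: 0.142
finger_force: 80.1
```

```bash
python3 go.py .5477 .0713 .2 2.39
```

```text
t 16.2 p [ 0.4289 -0.2858  0.2247] psi 2.3402 F [ 0.1  0.4 -0.9] op 0.142 q [-0.78 -0.05  1.99  0.    1.2  -1.55]
[-0.0000e+00  1.3000e-03 -7.9000e-03  8.7040e-01  1.6686e+00  1.1660e-01]
```

>>> {"fn": "send_rows", "kwargs": {
  "moves": "0 0 0 0.13 0.25 0 -1; 0 0 0 0.26 0.5 0 -1; 0 0 0 0.39 0.75 0 -1; 0 0 0 0.52 1 0 -1; 0 0 0 0.6 1 0 -1"
}}

```text
time: 16.82
eef_pos: [0.4872, -0.056, 0.2183]
tcp_rot: [0.388, 0.922, 0.0, -0.002]
contact_force: [-0.4, -0.6, -1.0]
opening: 0.142
finger_force: 80.1
```

```bash
python3 go.py .5477 .0713 .16 2.39
```

```text
t 16.82 p [ 0.4872 -0.056   0.2183] psi 2.3446 F [-0.4 -0.6 -1. ] op 0.142 q [-0.32 -0.1   2.04  0.    1.2  -1.1 ]
[-2.000e-04 -6.000e-04 -7.200e-03  2.424e-01  6.616e-01  2.914e-01]
```

>>> {"fn": "send_rows", "kwargs": {
  "moves": "0 0 0 0.1 0.25 0 -1; 0 0 -0.003 0.18 0.48 0 -1; 0 0 -0.007 0.242 0.66 0.1 -1; 0 0 -0.007 0.242 0.66 0.25 -1; 0 0 -0.007 0.242 0.66 0.29 -1; 0 0 -0.007 0.242 0.66 0.29 -1; 0 0 -0.007 0.242 0.66 0.29 -1"
}}

```text
time: 17.7
eef_pos: [0.5494, 0.0668, 0.1637]
tcp_rot: [0.37, 0.929, 0.0, 0.001]
contact_force: [0.0, 0.6, 0.4]
opening: 0.143
finger_force: 80.2
```

```bash
python3 go.py .5477 .0713 .127 2.39; python3 - <<'E'
from fit import *
s=cam("side");p=np.array(ctrl.get_state()["eef_pos"])
u,v,w,k=262,205,80,7
c=cv2.resize(s["image"][v:v+w,u:u+w],(w*k,w*k),interpolation=2)
pose=[p[0],p[1],2.39-np.pi]
for q in knobparts(p[2]-.041)+[prism(circ(.008),.06,.086)]:
    pp=pose if len(q)!=80 or q[0][0]>.01 else [.5477,.0713,0]
    H=cv2.convexHull(((proj(s,T(pp,q))-[u,v]+.5)*k).astype(np.float32)).astype(np.int32);cv2.polylines(c,[H],True,(0,255,0),1)
save("fitk",c)
E
```

```text
t 17.7 p [0.5494 0.0668 0.1637] psi 2.383 F [0.  0.6 0.4] op 0.143 q [-0.06  0.1   1.95 -0.    1.09 -0.87]
[ 0.0002  0.0002 -0.0011  0.0216  0.0102  0.1834]
```

View pics/fitk.png

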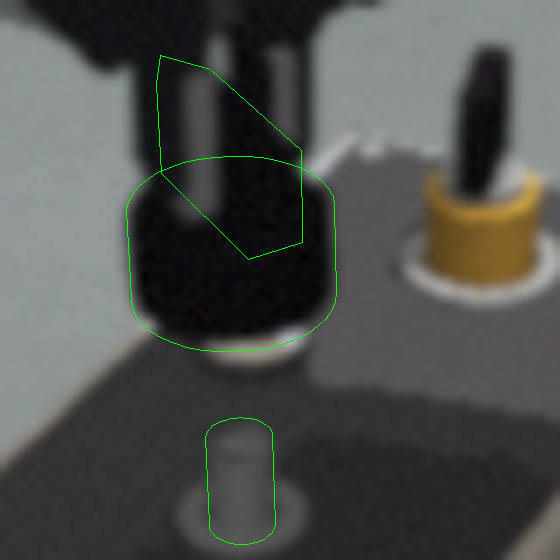

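The knob and shaft both match their predicted outlines to within about 1 px, with the skirt around (230, 250) and the shaft axis at about (241, 480) in the crop. Lower onto the shaft.

>>> {"fn": "send_rows", "kwargs": {
  "moves": "0 0 -0.001 0.021 0.01 0.05 -1; 0 0 -0.001 0.021 0.01 0.11 -1; 0 0 -0.001 0.021 0.01 0.16 -1; 0 0 -0.001 0.021 0.01 0.16 -1; 0 0 -0.001 0.021 0.01 0.18 -1; 0 0 -0.001 0.021 0.01 0.195 -1; 0 0 -0.001 0.021 0.01 0.195 -1"
}}

```text
time: 18.62
eef_pos: [0.5476, 0.0717, 0.1241]
tcp_rot: [0.367, 0.93, -0.0, 0.0]
contact_force: [0.1, -0.4, 1.1]
opening: 0.145
finger_force: 80.4
```

```bash
python3 go.py .5477 .0713 .111 2.39
```

```text
t 18.62 p [0.5476 0.0717 0.1241] psi 2.3905 F [ 0.1 -0.4  1.1] op 0.145 q [-0.05  0.15  1.97 -0.    1.02 -0.87]
[ 0.      0.0001  0.0001 -0.0018 -0.001   0.0653]
```

>>> {"fn": "send_rows", "kwargs": {
  "moves": "0 0 0 -0.001 -0.001 0.01 -1; 0 0 0 -0.001 -0.001 0.02 -1; 0 0 0 -0.001 -0.001 0.03 -1; 0 0 0 -0.001 -0.001 0.03 -1"
}}

```text
time: 19.12
eef_pos: [0.5476, 0.0712, 0.1173]
tcp_rot: [0.367, 0.93, -0.0, 0.001]
contact_force: [1.1, -3.4, -0.6]
opening: 0.144
finger_force: 80.3
```

```bash
python3 go.py .5477 .0713 .111 2.39
```

```text
t 19.12 p [0.5476 0.0712 0.1173] psi 2.3906 F [ 1.1 -3.4 -0.6] op 0.144 q [-0.05  0.16  1.98 -0.    1.   -0.87]
[ 0.      0.0002  0.0001 -0.0001  0.001   0.0314]
```

>>> {"fn": "send_rows", "kwargs": {
  "moves": "0 0 0 -0.002 -0.002 0.015 -1; 0 0 0 -0.002 -0.002 0.03 -1; 0 0 0 -0.002 -0.002 0.045 -1; 0 0 0 -0.002 -0.002 0.055 -1; 0 0 0 -0.002 -0.002 0.055 -1"
}}

```text
time: 19.75
eef_pos: [0.5476, 0.071, 0.1072]
tcp_rot: [0.367, 0.93, 0.0, 0.0]
contact_force: [1.2, -1.4, 5.8]
opening: 0.144
finger_force: 81.0
```

```bash
python3 go.py .5477 .0713 .103 2.39
```

```text
t 19.75 p [0.5476 0.071  0.1072] psi 2.3905 F [ 1.2 -1.4  5.8] op 0.144 q [-0.05  0.18  1.98 -0.    0.98 -0.87]
[0.0001 0.0001 0.0001 0.0007 0.0013 0.0211]
```

Fully on and compressing the spring (5.8 N plus bias). Continue to the bottom.

>>> {"fn": "send_rows", "kwargs": {
  "moves": "0 0 0 0 0 0.01 -1; 0 0 0 0 0 0.02 -1; 0 0 0 0 0 0.025 -1; 0 0 0 0 0 0.03 -1; 0 0 0 0 0 0.03 -1; 0 0 0 0 0 0.03 -1",
  "newtons": 100
}}

```text
time: 20.5
eef_pos: [0.5478, 0.071, 0.1029]
tcp_rot: [0.367, 0.93, -0.0, 0.0]
contact_force: [-2.9, -2.4, 12.8]
opening: 0.139
finger_force: 102.1
```

```bash
python3 go.py .5477 .0713 .103 2.39
```

```text
t 20.5 p [0.5478 0.071  0.1029] psi 2.3907 F [-2.9 -2.4 12.8] op 0.139 q [-0.05  0.18  1.98 -0.    0.98 -0.87]
[ 0.      0.0001  0.0001  0.0014  0.0007 -0.0004]
```

>>> {"fn": "send_rows", "kwargs": {
  "moves": "0 0 0 0 0 0.005 -1; 0 0 0 0 0 0.01 -1; 0 0 0 0 0 0.01 -1; 0 0 0 0 0 0.01 -1"
}}

```text
time: 21.0
eef_pos: [0.548, 0.071, 0.1028]
tcp_rot: [0.367, 0.93, -0.0, -0.0]
contact_force: [-6.7, -2.5, 20.4]
opening: 0.139
finger_force: 103.3
```

```bash
python3 go.py .5477 .0713 .103 2.39;python3 - <<'E'
from fit import *
s=cam("side");p=np.array(ctrl.get_state()["eef_pos"])
u,v,w,k=262,205,80,7
c=cv2.resize(s["image"][v:v+w,u:u+w],(w*k,w*k),interpolation=2)
for q in knobparts(.062):
    H=cv2.convexHull(((proj(s,T([p[0],p[1],2.39-np.pi],q))-[u,v]+.5)*k).astype(np.float32)).astype(np.int32);cv2.polylines(c,[H],True,(0,255,0),1)
save("final",c)
E
```

```text
t 21.0 p [0.548  0.071  0.1028] psi 2.391 F [-6.7 -2.5 20.4] op 0.139 q [-0.05  0.18  1.98 -0.    0.98 -0.87]
[-0.0001  0.      0.0002  0.0021  0.     -0.0012]
```

View pics/final.png

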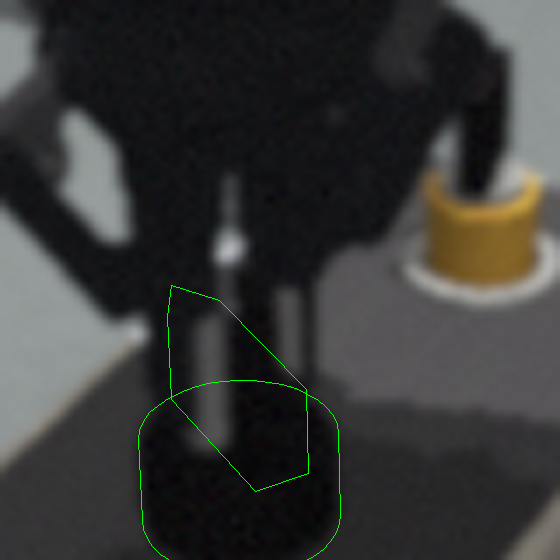

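The picture shows the knob down at the depth predicted for full travel, with the key still seated and turned. The force rose from 12.8 to 20.4 N while z stayed at 0.103 m, so the shaft is at its hard bottom. Hand in.

```bash
python3 -c "
from plant import ctrl
print(ctrl.sign_off())"
```

```text
the job is handed in; nothing more can be done
None
```

The job is handed in at about 21 s: the key is fully in the switch and turned clockwise to its stop, and the knob is fitted on the D-shaft and held at the bottom of its travel with about 20 N.

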